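# Load the tube row in the tacking jig and clamp it

## Robot

A 7-joint arm with a two-finger parallel gripper is mounted at the origin on a cart in front of the work surface, level with it; the furniture and walls round the work are solid. World frame = base frame: x ahead of the robot, y to its left, z up, the work surface at z = 0. Lengths are in m, angles in rad, forces in N, time in s.
With the tool pointing down it reaches from about 0.35 to 0.775 m from the base axis. Payload 3.1 kg.
Tool frame: the origin (TCP) lies midway between the tips of the shut fingers; the grasp point (between the pads) lies 19 mm behind it (ctrl.grip_depth is the distance from the TCP to the grasp point, in m); z points along the fingers, y is the line along which they close (so a half turn about z gives the same grasp; the last joint's range is limited). The gripper opens to 85 mm and grips with 20 to 120 N. Pads are 22 mm wide; open, the fingers measure 114 mm over their backs; the gripper's body (76 mm by 85 mm) begins 54 mm behind the grasp point. The pads swing forward as they close: fully open they stand 13 mm farther back than shut.
Start: joints at [-1.186, 0.311, 0.014, 1.512, -0.004, 1.319, -0.027], TCP at [0.228, 0.501, 0.231] pointing down, gripper open.
Joint ranges: [-2.7, 2.7], [-0.3, 1.91], [-1.27, 1.3], [0.12, 2.57], [-1.44, 4.58], [0.2, 2.03], [-3.05, 3.05]. Speed limits (rad/s): [2.79, 2.79, 3.14, 3.14, 3.14, 3.14, 3.14].

## Interface

Orientations are given as a unit quaternion [x, y, z, w].
In Python, from station import ctrl, camera, camera_params gives the robot as it stands.
- The arm moves only by the tool step_arm, never from a script. Its argument "series" is a list that holds one entry, the list of rows, each a list of 7 numbers: the turn, a rotation vector about the tool's x, y, z in units of 10 degrees (1.0 is 10 degrees), then the shift along the tool's x, y, z in units of 25 mm (1.0 is 25 mm), then the finger opening in mm, from 0 to 85.4. A call has 1 to 12 rows; each row shifts and turns the commanded pose from where the row before left it, along the tool's axes as they then stand; what a row does not reach is not made up. A row lasts 1/8 s, in which the tool goes at most 62.5 mm and 10.7 degrees, less where a joint would pass 70% of its speed; a pose out of reach is approached as far as the arm can. A call is refused whole if a number of a shift passes 1 or a number of a turn 1, either way. A call with a gripper value outside its range is refused whole. The fingers move at their own pace and stop on an object; "newtons" is the grip in N (left out, the last holds). Time passes only in rows, so rows that do not move let the fingers close. It gives the time, the measured TCP pose, the force, the opening and the grip force at its end, in the units of the state.
- ctrl.state(): the state, without advancing time (a new reading comes with each control period).
- camera(name): name is "side" or "top"; returns (picture, depth): 480x640x3 uint8, red, green, blue; 480x640 float32, m along the optical axis (not along the pixel's ray), 0 where there is no reading.
- camera_params(name): a dict with "fx", "fy", "cx", "cy" (pixels), "origin" and "rotation" of the camera in the world. Camera axes: x right, y down, z forward; pixel columns grow to the right and rows downward; lengths in m; the calibration is good to about 2 mm. A picture is of the moment at which its call begins. camera_params takes no time and is no camera call.
- ctrl.close_job(): hands the job in; it is judged then, once.
The state is a dict: "time": time; "joints": joint angles; "joint_velocities": joint speeds; "joint_efforts": joint torques, N m; "tcp_pos": TCP position; "tool_rot": TCP orientation; "contact_force": force on the tool from outside, world axes, zero at the start; "torque": the same for the moment, N m; "grip_width": finger opening in m; "grasp_force": force on a finger pad.
Only numpy, scipy, OpenCV 4.12 (cv2) and the standard library are available. Lean on these libraries where they do the work, as an engineer would, in place of code of your own. Each camera call takes 0.05 s, during which the arm holds its last target. There are 200 camera calls.

## Task

Load the tacking jig: lay the three 75 mm square tube offcuts (not the short one standing at the back) side by side in it, each slid in under the hold-down bridge from the front until its far end meets the back stop, so that the front ends line up. Then swing the red-handled cam lever round until the jaw clamps the row tight against the fence, and let go. Don't shift or knock over the other things on the bench.

Things in the scene. Friction and masses are not known exactly. Their poses are not given: they have to be found in the camera images.
- jig: blue steel tacking jig bolted to the bench: a bay on the bare bench top, mouth toward the robot. Jig frame: origin on the bench at the middle of the finished row, x = direction in which tubes slide home, y = across the row to the left, z up. Bay 106 mm wide with the jaw open (y -45 to 61); three tubes take 90; a tube that is home spans x -37.5 to 37.5 mm
- jig_mouth (a point): middle of the line where the front ends of the finished row lie: jig frame (-37.5, 0, 15) mm; axes as the jig's. One of the tubes starts on the bench in front of it, across the way in; else it is free there
- jig_fence (a point): front end of the side fence's inner face, on the right of the bay: jig frame (-37.5, -45, 15) mm. The fence is 12 mm thick, 30 high, and runs from a rounded nose at x = -43.5 to the back stop; outside it a post (y -76 to -60) and a 5 mm high foot flange out to y = -87
- jig_stop (a point): middle of the back stop's face across the far end of the bay: jig frame (37.5, 0, 15) mm; the stop is 30 mm high
- jig_bridge (a point): middle of the underside of the hold-down bridge: jig frame (20, 0, 34) mm. A flat dark bar across the bay, x 8 to 32 mm, underside 34 mm above the bench, top 42 (bolt heads at its ends to 50), on posts outside the bay at y -76 to -60 and y 86 to 100
- clamp_jaw: sliding jaw of the clamp on the left of the bay: dark steel with a brass face, 68 mm long (jig x -37 to 31), z 6 to 30 mm; origin at its centre, 6 to 7 mm left of its face. Driven only by the lever, it moves toward the fence (jig -y)
- clamp_lever (a joint): angle (rad) of the cam lever about its upright pivot: 0 = open (points along jig +y, 2 degrees to the back), grows clockwise seen from above, toward the back; stop at 1.6 (points back). The cam moves the jaw 12 mm/rad: it meets a close row of three at 1.33, beyond that it squeezes and stiffens. Starts at 0 to 0.15; about 3 N at the grip turns it; friction holds it where left
- lever_pivot (a point): the lever's pivot at lever height: jig frame (-26, 87.5, 50) mm; pin up to 63 mm above the bench
- lever_grip (a point): middle of the lever's red grip, 68 mm from the pivot, 50 mm above the bench; the grip is a level round bar 15 mm thick, 43 to 93 mm from the pivot, with free space beneath; nothing stands in its swing
- tube_1: one of three equal square tube offcuts, dark steel, 30 x 30 mm and 75 mm long, lying on the bench, about 0.13 kg; origin at the centre of its underside, y along its length
- tube_1_mid (a point): centre of that tube, 15 mm above the bench when it lies flat
- tube_2: one of three equal square tube offcuts, dark steel, 30 x 30 mm and 75 mm long, lying on the bench, about 0.13 kg; origin at the centre of its underside, y along its length
- tube_2_mid (a point): centre of that tube, 15 mm above the bench when it lies flat
- tube_3: one of three equal square tube offcuts, dark steel, 30 x 30 mm and 75 mm long, lying on the bench, about 0.13 kg; origin at the centre of its underside, y along its length
- tube_3_mid (a point): centre of that tube, 15 mm above the bench when it lies flat
- paste_tin: paste tin (bystander): round tin with a dark red lid, 79 mm across, 50 mm high; origin at the centre of its underside
- bolt_m16: bolt (bystander): hex bolt standing on its 27 mm head, 80 mm high; origin at the centre of its underside, z up its shank
- nut_m20: large hex nut (bystander) lying flat, 35 mm over its corners, 16 mm high; origin at the centre of its underside
- magnet_red: red triangular welding magnet (bystander) lying flat, about 112 x 112 x 17 mm, behind the jig; origin at the centre of its underside
- gusset: triangular dark steel gusset plate (bystander) lying flat, 70 x 70 x 8 mm; origin at the centre of its underside

How it is judged:
By the outcome, as a careful person would: the job done as asked, in the order asked, and still so for the second after the job is handed in, with the robot touching nothing.
It also fails if it takes over 72 s, if anything falls off the work surface, if the arm or the gripper's body presses on something with over 40 N, if the wrist force passes 120 N, or if a joint passes its speed limit or range.

## Working session

There is one attempt and no reset: what is moved stays moved. The work goes in short steps, Python scripts to look and compute and a tool call to move; the robot and the scene stay as the last step left them, time stands still between calls to the robot, and variables do not carry over. Pictures are saved under pics/ and viewed, at most 10 in all, crops included, and the job is handed in when it is done.

Besides the shell and the picture viewer there is one more tool, called after ">>>" as a command line: name --argument value ..., lists and objects as JSON in quotes. step_arm: Moves the arm, as the interface text tells. Its arguments: {"type":"object","properties":{"series":{"type":"array","items":{"type":"array","items":{"type":"array","items":{"type":"number"}}}},"newtons":{"type":"number"}},"required":["series"]}

```bash
mkdir -p pics; ls; python3 - <<'E'
from station import ctrl,camera,camera_params
import cv2,numpy as np
for n in("top","side"):
    p,d=camera(n); np.savez(f"{n}0.npz",p=p,d=d); cv2.imwrite(f"pics/{n}0.png",p[:,:,::-1]); print(n,camera_params(n))
print(ctrl.state())
E
```

```text
pics
top {'fx': 448.56484662121534, 'fy': 448.56484662121534, 'cx': 325.9442906866041, 'cy': 244.68138538524576, 'origin': array([ 0.411404  , -0.02834786,  1.16259941]), 'rotation': array([-0.69833767,  0.71009044, -0.06263788,  0.06459538])}
side {'fx': 585.7418189575097, 'fy': 585.7418189575097, 'cx': 329.03873833813213, 'cy': 237.06211226414038, 'origin': array([-0.01100123,  1.09177878,  0.53570694]), 'rotation': array([-0.20216047,  0.79296363, -0.55873508,  0.13474023])}
{'time': 0.1, 'joints': array([-1.18574083,  0.31163381,  0.01399039,  1.51287539, -0.00440964,
        1.31918669, -0.02719729]), 'joint_velocities': array([ 5.27555913e-05, -1.62414797e-03,  1.19877699e-03, -2.32643331e-03,
       -1.47971844e-03,  3.29761812e-04, -1.96373175e-04]), 'joint_efforts': array([ 6.12596414e-04, -3.80855548e+01,  1.46601358e-01, -2.31241375e+01,
        1.23327089e-02,  8.11286591e-03,  1.12145889e-05]), 'tcp_pos': array([0.22737424, 0.50009919, 0.23034481]), 'tool_rot': array([ 2.11723336e-01,  9.77329093e-01, -1.02019464e-03, -1.81429398e-04]), 'contact_force': array([-0.77612451, -0.21512514, -0.44906424]), 'torque': array([ 0.07749131,  0.00620299, -0.00174435]), 'grasp_force': 0.0, 'grip_width': 0.08531444596343792}
```

View pics/top0.png

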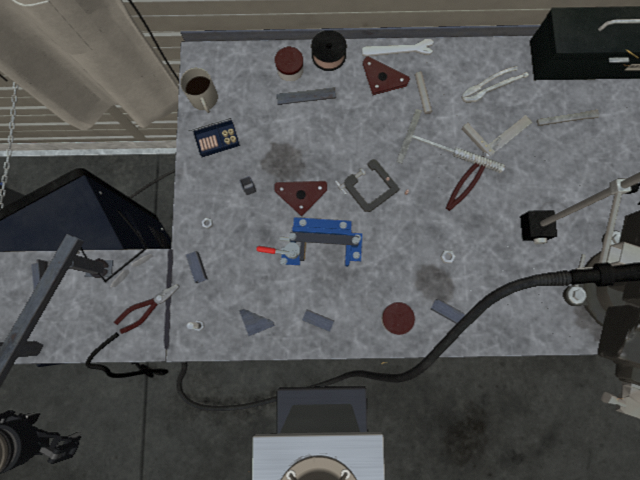

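View pics/side0.png

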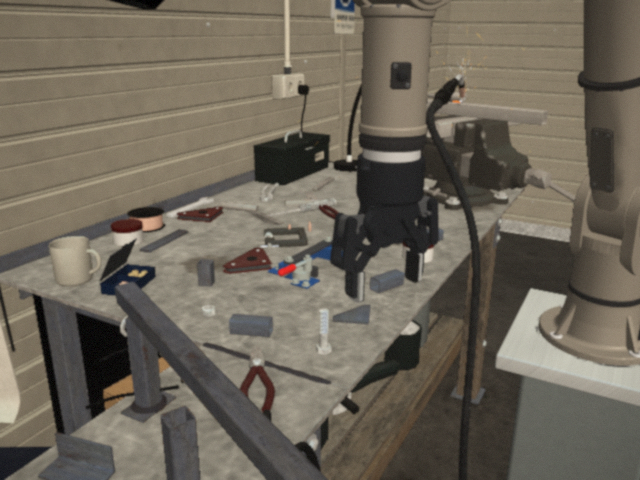

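Top view: the three tubes are near (195,267), (318,320) and (447,310). The jig is at (325,240) with the red lever at (268,250), and the short tube stands at (248,186). The bolt is at (195,325), the gusset at (256,322), the tin at (398,318) and the nuts at (207,222) and (448,257). The side view shows the same items, with the gripper at (385,270).

```bash
cat > h.py <<'E'
import numpy as np,cv2
from scipy.spatial.transform import Rotation as R
from station import ctrl,camera,camera_params
def cam(n):
    c=camera_params(n); return c,R.from_quat(c["rotation"]).as_matrix()
def cloud(n,d):
    c,M=cam(n); v,u=np.mgrid[:480,:640]
    P=np.stack([(u-c["cx"])/c["fx"]*d,(v-c["cy"])/c["fy"]*d,d],-1)
    return P@M.T+c["origin"]
def proj(n,p):
    c,M=cam(n); q=(np.atleast_2d(p)-c["origin"])@M
    return np.c_[q[:,0]/q[:,2]*c["fx"]+c["cx"],q[:,1]/q[:,2]*c["fy"]+c["cy"]]
def ray(n,uv,z):
    c,M=cam(n); uv=np.atleast_2d(uv).astype(float)
    d=np.c_[(uv[:,0]-c["cx"])/c["fx"],(uv[:,1]-c["cy"])/c["fy"],np.ones(len(uv))]@M.T
    return c["origin"]+d*((z-c["origin"][2])/d[:,2])[:,None]
E
python3 - <<'E'
from h import *
p=np.load("top0.npz"); d=p["d"]; C=cloud("top",d); img=p["p"]
print("tcp in top",proj("top",[.227,.5,.23]),"side",proj("side",[.227,.5,.23]))
g=C[280:300,200:400,2]; print("bench z",np.median(g),g.std(), (d==0).mean())
for lo,hi in((.004,.012),(.012,.022),(.022,.034),(.034,.046),(.046,.1)):
    m=((C[...,2]>lo)&(C[...,2]<hi)&(d>0)).astype(np.uint8); m[:170]=0;m[345:]=0;m[:,:172]=0;m[:,480:]=0
    n,l,s,c=cv2.connectedComponentsWithStats(m)
    for i in range(1,n):
        if s[i,4]<25: continue
        zz=np.median(C[l==i][:,2])
        uv=np.argwhere(l==i)[:,::-1]
        W=ray("top",uv,zz)[:,:2]*1000
        r=cv2.minAreaRect(W.astype(np.float32))
        print(lo,s[i],"z%.3f"%zz,"rect",np.round(r[0]),np.round(r[1]),round(r[2],1))
# enlarged crop
cv2.imwrite("pics/jig0.png",cv2.resize(img[200:340,170:370,::-1],None,fx=4,fy=4,interpolation=cv2.INTER_CUBIC))
E
```

```text
tcp in top [[ 61.75615911 425.79166325]] side [[383.55134672 298.23288148]]
bench z 0.00039828952617926294 0.07994049572379144 0.0037923177083333333
0.004 [341 180   6  15  33] z0.010 rect [777. -75.] [39. 12.] 7.0
0.004 [292 215  59  15 384] z0.006 rect [682. -15.] [156.  29.] 84.0
0.004 [350 232  12  30 151] z0.006 rect [ 616. -104.] [29. 77.] 88.3
0.004 [279 254  22  12 112] z0.006 rect [584.  69.] [55. 29.] 89.0
0.004 [172 284   7  10  30] z0.010 rect [515. 365.] [11. 25.] 45.7
0.004 [239 309  35  27 479] z0.008 rect [436. 153.] [70. 75.] 19.5
0.004 [196 321   8  11  27] z0.010 rect [415. 295.] [13. 27.] 58.7
0.012 [344 170  55  41 703] z0.016 rect [ 780. -147.] [111. 113.] 35.8
0.012 [446 170  34  40 299] z0.014 rect [ 767. -391.] [ 39. 139.] 49.7
0.012 [ 274  181   53   34 1089] z0.017 rect [779.  39.] [110. 113.] 45.2
0.012 [201 218  11   8  32] z0.015 rect [688. 287.] [27. 19.] 89.0
0.012 [441 250  14  13  85] z0.016 rect [ 585. -340.] [34. 31.] 89.0
0.022 [292 226  59   9 292] z0.030 rect [656. -15.] [151.  14.] 85.4
0.022 [279 237  10   4  26] z0.024 rect [637.  83.] [23.  8.] 89.0
0.022 [284 241  22  19 217] z0.029 rect [606.  55.] [53. 45.] 84.9
0.022 [345 245   5  21  87] z0.030 rect [590. -80.] [10. 52.] 88.5
0.022 [185 251  21  31 340] z0.030 rect [569. 307.] [75. 31.] 20.2
0.022 [432 299  32  24 352] z0.030 rect [ 444. -328.] [75. 31.] 59.2
0.022 [302 309  32  23 353] z0.030 rect [428.  -2.] [75. 30.] 67.5
0.034 [289 232  70  14 598] z0.042 rect [632. -21.] [176.  25.] 85.2
0.046 [239 176  14  14  53] z0.053 rect [779. 177.] [33. 30.] 18.4
0.046 [256 246  41  12 212] z0.056 rect [598.  99.] [102.  19.] 81.6
0.046 [382 302  33  33 791] z0.050 rect [ 429. -200.] [78. 77.] 43.3
0.046 [186 322  11   7  62] z0.079 rect [420. 298.] [24. 14.] 89.1
```

View pics/jig0.png

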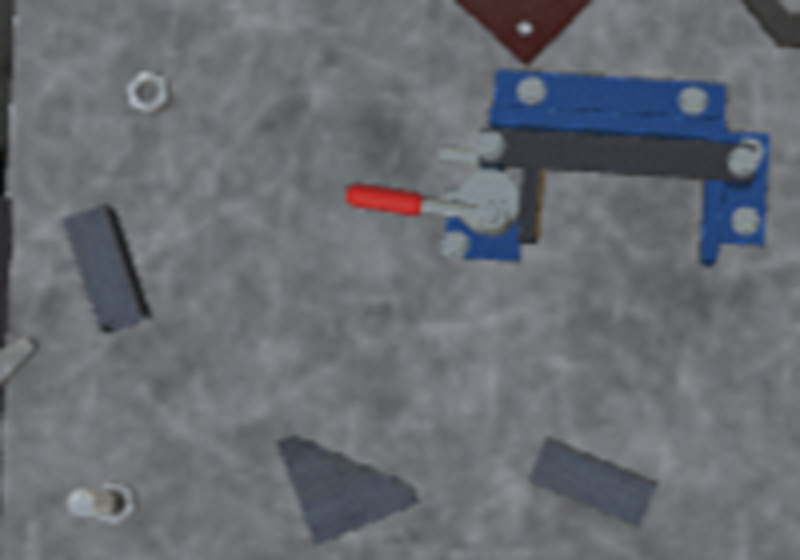

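The crop confirms the jig's layout: bridge at about (620,155), fence nose at (708,262), red grip at (385,200) and the crossing tube at (593,480).

```bash
cat >> h.py <<'E'
YAW=np.deg2rad(-4.8); O=np.array([611.1,-31.3])
def jig(x,y):  # jig mm -> world mm
    c,s=np.cos(YAW),np.sin(YAW); return O+[c*x-s*y,s*x+c*y]
def tojig(p):
    c,s=np.cos(YAW),np.sin(YAW); q=np.asarray(p)-O; return np.stack([q[...,0]*c+q[...,1]*s,-q[...,0]*s+q[...,1]*c],-1)
def plan(x,y,z,th):
    """remaining: turn about tool z (units), then shift after the turn, units; mm, deg"""
    s=ctrl.state(); M=R.from_quat(s["tool_rot"]).as_matrix(); p=s["tcp_pos"]*1000
    cur=np.degrees(np.arctan2(M[1,1],M[0,1])); dt=(th-cur+180)%360-180
    t=np.deg2rad(th); d=np.array([x,y,z])-p
    print("t%.2f tcp"%s["time"],p.round(1),"th%.1f"%cur,"jig",tojig(p[:2]).round(1),"turn z %.2f"%(-dt/10),
     "shift",np.round(np.array([-np.sin(t)*d[0]+np.cos(t)*d[1],np.cos(t)*d[0]+np.sin(t)*d[1],-d[2]])/25,2),
     "tilt",(M[:,2]).round(3),"F",s["contact_force"].round(1),"w%.1f"%(s["grip_width"]*1000),"g%.0f"%s["grasp_force"],"j7 %.2f"%s["joints"][6])
E
python3 - <<'E'
from h import *
for n in("top","side"):
    p=np.load(n+"0.npz"); C=cloud(n,p["d"])*1000; im=p["p"].astype(int)
    red=(im[...,0]>150)&(im[...,1]<60)&(im[...,2]<60)
    W=C[red]; W=W[(W[:,2]>35)&(W[:,2]<75)&(abs(W[:,0]-600)<120)]; 
    print(n,"red",len(W),np.median(W,0).round(),"top z",np.percentile(W[:,2],90).round(),"jig",tojig(np.median(W,0)[:2]).round())
    for c,a in(((428,-2),67.5),((569,307),20.2),((444,-328),59.2)):
        q=C[(abs(C[...,2]-30)<4)&(np.hypot(C[...,0]-c[0],C[...,1]-c[1])<48)]
        if len(q)>20:
            r=cv2.minAreaRect(q[:,:2].astype(np.float32)); print(" tube",len(q),"z%.1f"%np.median(q[:,2]),np.round(r[0]),np.round(r[1]),round(r[2],1))
    J=tojig(C[...,:2]); z=C[...,2]
    for nm,m in(("fence",(abs(z-30)<3)&(J[...,0]<5)&(J[...,0]>-60)&(J[...,1]<-35)&(J[...,1]>-66)),("stop",(abs(z-30)<3)&(J[...,0]>34)&(J[...,0]<60)&(abs(J[...,1])<70)),("bridge",(abs(z-42)<2.5)&(J[...,0]>0)&(J[...,0]<40)&(J[...,1]>-60)&(J[...,1]<86)),("jaw",(abs(z-30)<2.5)&(J[...,0]<5)&(J[...,0]>-45)&(J[...,1]<80)&(J[...,1]>40))):
        q=J[m]; 
        if len(q)>5: print(" ",nm,len(q),"z%.1f"%np.median(z[m]),np.percentile(q,[2,50,98],axis=0).round(1).tolist(),"slope y/x %.3f x/y %.3f"%(np.polyfit(q[:,0],q[:,1],1)[0],np.polyfit(q[:,1],q[:,0],1)[0]))
a=np.deg2rad(67.5); plan(428-20*np.cos(a),-2-20*np.sin(a),100,-22.5)
E
```

```text
top red 69 [602. 124.  57.] top z 61.0 jig [-22. 154.]
 tube 339 z30.0 [427.  -2.] [75. 30.] 67.6
 tube 321 z30.3 [569. 309.] [75. 31.] 20.6
 tube 322 z30.0 [ 445. -329.] [75. 30.] 59.7
  fence 66 z29.9 [[-40.2, -56.2], [-16.4, -50.9], [4.1, -44.8]] slope y/x 0.017 x/y 0.247
  stop 202 z30.1 [[38.2, -54.3], [44.2, 4.9], [50.5, 67.1]] slope y/x 0.216 x/y 0.002
  bridge 402 z42.2 [[9.1, -56.0], [20.7, 11.0], [32.6, 82.5]] slope y/x 0.011 x/y 0.000
  jaw 73 z30.4 [[-35.2, 60.0], [-13.6, 67.2], [4.1, 78.8]] slope y/x 0.030 x/y 0.146
side red 93 [598. 129.  52.] top z 55.0 jig [-26. 159.]
 tube 162 z27.4 [422.  -4.] [78. 30.] 66.6
 tube 266 z27.3 [564. 309.] [76. 33.] 19.9
  fence 7 z28.2 [[-32.5, -62.4], [3.2, -48.5], [4.7, -43.6]] slope y/x -0.148 x/y -0.645
  bridge 74 z40.2 [[4.0, -58.8], [14.1, 20.4], [26.3, 83.9]] slope y/x -0.098 x/y -0.002
t0.10 tcp [227.4 500.1 230.3] th65.6 jig [-426.8  497.4] turn z 8.81 shift [-16.28  15.1    5.21] tilt [-0.001 -0.002 -1.   ] F [-0.8 -0.2 -0.4] w85.3 g0 j7 -0.03
```

>>> step_arm --series '[[[0, 0, 0.98, 0, 0, 0, 85], [0, 0, 0.98, 0, 0, 0, 85], [0, 0, 0.98, 0, 0, 0, 85], [0, 0, 0.98, 0, 0, 0, 85], [0, 0, 0.98, 0, 0, 0, 85], [0, 0, 0.98, 0, 0, 0, 85], [0, 0, 0.98, 0, 0, 0, 85], [0, 0, 0.98, 0, 0, 0, 85], [0, 0, 0.97, 0, 0, 0, 85]]]' --newtons 60

```text
time: 1.23
tcp_pos: [0.2274, 0.5003, 0.2307]
tool_rot: [0.833, 0.553, -0.001, 0.0]
contact_force: [0.4, -0.4, 0.1]
grip_width: 0.0849
grasp_force: 0.0
```

>>> step_arm --series '[[[0, 0, 0, -0.96, 0.89, 0.3, 60], [0, 0, 0, -0.96, 0.89, 0.3, 60], [0, 0, 0, -0.96, 0.89, 0.3, 60], [0, 0, 0, -0.96, 0.89, 0.3, 60], [0, 0, 0, -0.96, 0.89, 0.3, 60], [0, 0, 0, -0.96, 0.89, 0.3, 60], [0, 0, 0, -0.96, 0.89, 0.3, 60], [0, 0, 0, -0.96, 0.89, 0.3, 60], [0, 0, 0, -0.96, 0.89, 0.3, 60], [0, 0, 0, -0.96, 0.89, 0.3, 60]]]'

```text
time: 2.48
tcp_pos: [0.341, 0.1925, 0.1558]
tool_rot: [0.832, 0.555, -0.0, -0.0]
contact_force: [0.5, 0.6, -0.3]
grip_width: 0.0597
grasp_force: 0.0
```

>>> step_arm --series '[[[0, 0, 0, -0.96, 0.89, 0.3, 60], [0, 0, 0, -0.96, 0.89, 0.3, 60], [0, 0, 0, -0.96, 0.89, 0.3, 60], [0, 0, 0, -0.96, 0.89, 0.3, 60], [0, 0, 0, -0.96, 0.89, 0.3, 60], [0, 0, 0, -0.96, 0.89, 0.3, 60], [0, 0, 0, -0.96, 0.89, 0.3, 60], [0, 0, 0, 0, 0, 0, 60], [0, 0, 0, 0, 0, 0, 60]]]'

```text
time: 3.6
tcp_pos: [0.42, -0.0205, 0.1035]
tool_rot: [0.832, 0.555, -0.0, -0.001]
contact_force: [-0.1, 0.1, -0.7]
grip_width: 0.0599
grasp_force: 0.0
```

```bash
python3 - <<'E'
from h import *
a=np.deg2rad(67.5); plan(427-20*np.cos(a),-2-20*np.sin(a),4,-22.5); print(ctrl.grip_depth)
E
```

```text
t3.60 tcp [420.  -20.5 103.5] th-22.5 jig [-191.3   -5.2] turn z -0.00 shift [-0.01 -0.02  3.98] tilt [-0.001  0.001 -1.   ] F [-0.1  0.1 -0.7] w59.9 g0 j7 -0.21
0.0187
```

>>> step_arm --series '[[[0, 0, 0, 0, 0, 0.9, 60], [0, 0, 0, 0, 0, 0.9, 60], [0, 0, 0, 0, 0, 0.9, 60], [0, 0, 0, 0, 0, 0.8, 60], [0, 0, 0, 0, 0, 0.48, 60], [0, 0, 0, 0, 0, 0, 20], [0, 0, 0, 0, 0, 0, 20], [0, 0, 0, 0, 0, 0, 20], [0, 0, 0, 0, 0, 0, 20]]]'

```text
time: 4.72
tcp_pos: [0.4213, -0.021, 0.005]
tool_rot: [0.832, 0.555, 0.001, 0.0]
contact_force: [-0.0, 0.6, 3.2]
grip_width: 0.0288
grasp_force: 59.8
```

>>> step_arm --series '[[[0, 0, 0, 0, 0, 0, 20], [0, 0, 0, 0, 0, -0.4, 20], [0, 0, 0.9, 0, 0, -0.4, 20], [0, 0, 0.9, 0, 0, 0, 20], [0, 0, 0.9, 0, 0, 0, 20], [0, 0, 0.9, 0, 0, 0, 20], [0, 0, 0.9, 0, 0, 0, 20], [0, 0, 0.9, 0, 0, 0, 20], [0, 0, 0.9, 0, 0, 0, 20], [0, 0, 0.93, 0, 0, 0, 20], [0, 0, 0, 0, 0, 0, 20], [0, 0, 0, 0, 0, 0, 20]]]'

```text
time: 6.22
tcp_pos: [0.4204, -0.0211, 0.0243]
tool_rot: [0.999, -0.041, -0.0, -0.0]
contact_force: [0.9, -0.5, -1.7]
grip_width: 0.029
grasp_force: 59.3
```

```bash
python3 - <<'E'
from h import *
p,d=camera("top"); C=cloud("top",d)*1000; im=p.copy()
cv2.imwrite("pics/g1.png",cv2.resize(p[200:350,240:400,::-1],None,fx=4,fy=4))
plan(*jig(-105,-28),22,-94.8); plan(*jig(-62,-28),6,-94.8)
E
```

```text
t6.28 tcp [420.4 -21.1  24.4] th-94.7 jig [-190.8   -5.7] turn z 0.01 shift [3.43 0.89 0.09] tilt [-0.  0. -1.] F [-0.1 -0.4 -1.4] w28.8 g59 j7 -1.12
t6.28 tcp [420.4 -21.1  24.4] th-94.7 jig [-190.8   -5.7] turn z 0.01 shift [5.15 0.89 0.73] tilt [-0.  0. -1.] F [-0.1 -0.4 -1.4] w28.8 g59 j7 -1.12
```

View pics/g1.png

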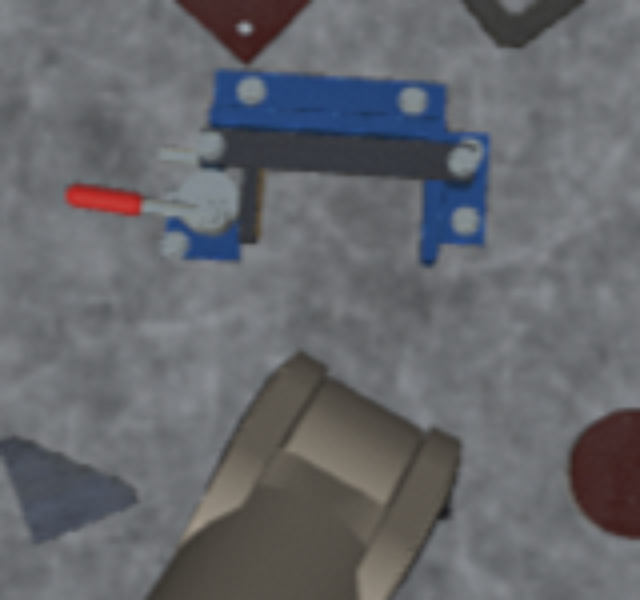

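The arm covers the tube in this view. The jig is unchanged, with the fence nose at about (428,262), so I'm carrying on from the measured geometry.

>>> step_arm --series '[[[0, 0, 0, 0.7, 0.22, 0, 20], [0, 0, 0, 0.7, 0.22, 0, 20], [0, 0, 0, 0.7, 0.22, 0, 20], [0, 0, 0, 0.7, 0.22, 0, 20], [0, 0, 0, 0.6, 0, 0, 20], [0, 0, 0, 0, 0, 0.4, 20], [0, 0, 0, 0, 0, 0.34, 20], [0, 0, 0, 0, 0, 0, 20], [0, 0, 0, 0.4, 0, 0, 20], [0, 0, 0, 0.4, 0, 0, 20], [0, 0, 0, 0.4, 0, 0, 20], [0, 0, 0, 0.4, 0, 0, 20]]]'

```text
time: 7.78
tcp_pos: [0.5441, -0.0536, 0.0056]
tool_rot: [0.999, -0.042, 0.0, 0.0]
contact_force: [1.1, -0.1, -1.4]
grip_width: 0.0288
grasp_force: 59.7
```

```bash
python3 - <<'E'
from h import *
plan(*jig(-60,-28),6,-94.8)
p,d=camera("side"); u=proj("side",[.6,-.03,.03])[0].astype(int); print(u)
cv2.imwrite("pics/s1.png",cv2.resize(p[u[1]-60:u[1]+70,u[0]-80:u[0]+100,::-1],None,fx=4,fy=4))
E
```

```text
t7.78 tcp [544.1 -53.6   5.6] th-94.8 jig [-64.9 -27.9] turn z -0.00 shift [ 0.19  0.01 -0.01] tilt [ 0. -0. -1.] F [ 1.1 -0.1 -1.4] w28.8 g60 j7 -1.05
[322 255]
```

View pics/s1.png

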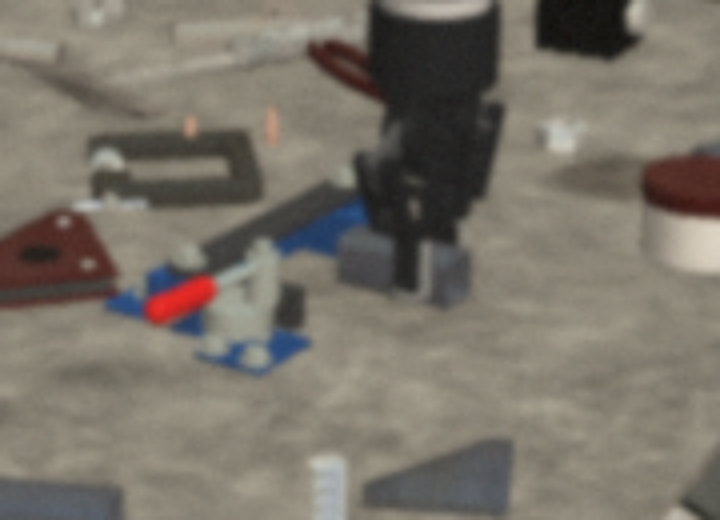

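The gripped tube is lying flat between the fence and the jaw with its far end at the bay mouth. It's at about (405,265) in the crop, clear of the jaw at (290,305). Next I release, back off, close the fingers and push.

>>> step_arm --series '[[[0, 0, 0, 0.2, 0.04, 0, 20], [0, 0, 0, 0, 0, 0, 44], [0, 0, 0, 0, 0, 0, 44], [0, 0, 0, -0.6, 0, 0, 44], [0, 0, 0, -0.8, 0, 0, 44], [0, 0, 0, -0.8, 0, 0, 44], [0, 0, 0, 0, -0.06, 0, 0], [0, 0, 0, 0, 0, 0, 0], [0, 0, 0, 0, 0, 0, 0], [0, 0, 0, 0, 0, 0, 0], [0, 0, 0, 0.5, 0, 0, 0], [0, 0, 0, 0.5, 0, 0, 0]]]'

```text
time: 9.32
tcp_pos: [0.5196, -0.0511, 0.0059]
tool_rot: [0.999, -0.042, 0.0, 0.0]
contact_force: [-1.4, 0.4, -0.0]
grip_width: -0.0
grasp_force: 0.5
```

>>> step_arm --series '[[[0, 0, 0, 0.4, 0, 0, 0], [0, 0, 0, 0.3, 0, 0, 0], [0, 0, 0, 0.3, 0, 0, 0], [0, 0, 0, 0.2, 0, 0, 0], [0, 0, 0, 0, 0, 0, 0]]]'

```text
time: 9.95
tcp_pos: [0.549, -0.0536, 0.0059]
tool_rot: [0.999, -0.042, 0.001, 0.0]
contact_force: [-0.4, 0.0, -0.4]
grip_width: 0.0
grasp_force: 0.0
```

```bash
python3 - <<'E'
from h import *
plan(*jig(-48.5,-28),6,-94.8)
E
```

```text
t9.95 tcp [549.  -53.6   5.9] th-94.8 jig [-60.  -27.5] turn z -0.00 shift [ 0.46  0.02 -0.01] tilt [ 0.001 -0.    -1.   ] F [-0.4  0.  -0.4] w0.0 g0 j7 -1.05
```

>>> step_arm --series '[[[0, 0, 0, 0.2, 0, 0, 0], [0, 0, 0, 0.1, 0, 0, 0], [0, 0, 0, 0.1, 0, 0, 0], [0, 0, 0, 0.04, 0, 0, 0], [0, 0, 0, 0.04, 0, 0, 0]]]'

```text
time: 10.58
tcp_pos: [0.5601, -0.0545, 0.0058]
tool_rot: [0.999, -0.042, -0.0, -0.0]
contact_force: [-1.4, 0.8, 0.6]
grip_width: 0.0001
grasp_force: 0.5
```

```bash
python3 - <<'E'
from h import *
plan(*jig(-48.5,-28),6,-94.8)
E
```

```text
t10.57 tcp [560.1 -54.5   5.8] th-94.9 jig [-48.9 -27.4] turn z -0.01 shift [ 0.02  0.02 -0.01] tilt [-0.  0. -1.] F [-1.4  0.8  0.6] w0.1 g1 j7 -1.06
```

>>> step_arm --series '[[[0, 0, 0, 0.06, 0, 0, 0], [0, 0, 0, 0.06, 0, 0, 0], [0, 0, 0, 0, 0, 0, 0]]]'

```text
time: 10.95
tcp_pos: [0.5608, -0.0546, 0.0056]
tool_rot: [0.999, -0.043, -0.002, -0.001]
contact_force: [-6.3, 1.7, 4.8]
grip_width: 0.0002
grasp_force: 3.2
```

>>> step_arm --series '[[[0, 0, 0, 0.06, 0, 0, 0], [0, 0, 0, 0, 0, 0, 0]]]'

```text
time: 11.2
tcp_pos: [0.5608, -0.0546, 0.0055]
tool_rot: [0.999, -0.043, -0.004, -0.001]
contact_force: [-8.7, 1.4, 8.5]
grip_width: -0.0003
grasp_force: 4.6
```

>>> step_arm --series '[[[0, 0, 0, -0.8, 0, 0, 0], [0, 0, 0, -0.4, 0, -0.8, 0], [0, 0, 0, 0, 0, -1, 20], [0, 0, 0, 0, 0, -1, 60], [0, 0, -0.84, 0, 0, -1, 60], [0, 0, -0.84, 0, 0, 0, 60], [0, 0, -0.84, 0, 0, 0, 60], [0, 0, 0, 0, 0, 0, 60]]]'

```text
time: 12.2
tcp_pos: [0.5356, -0.0525, 0.1013]
tool_rot: [0.984, 0.176, 0.001, -0.0]
contact_force: [0.8, -0.1, -1.1]
grip_width: 0.0599
grasp_force: 0.0
```

```bash
python3 - <<'E'
from h import *
a=np.deg2rad(20.4); plan(569-20*np.cos(a),309-20*np.sin(a),100,-69.6)
E
```

```text
t12.20 tcp [535.6 -52.5 101.3] th-69.7 jig [-73.4 -27.4] turn z -0.01 shift [  5.49 -13.09   0.05] tilt [ 0.002  0.    -1.   ] F [ 0.8 -0.1 -1.1] w59.9 g0 j7 -0.77
```

>>> step_arm --series '[[[0, 0, 0, 0.392, -0.935, 0, 60], [0, 0, 0, 0.392, -0.935, 0, 60], [0, 0, 0, 0.392, -0.935, 0, 60], [0, 0, 0, 0.392, -0.935, 0, 60], [0, 0, 0, 0.392, -0.935, 0, 60], [0, 0, 0, 0.392, -0.935, 0, 60], [0, 0, 0, 0.392, -0.935, 0, 60], [0, 0, 0, 0.392, -0.935, 0, 60], [0, 0, 0, 0.392, -0.935, 0, 60], [0, 0, 0, 0.392, -0.935, 0, 60], [0, 0, 0, 0.392, -0.935, 0, 60], [0, 0, 0, 0.392, -0.935, 0, 60]]]'

```text
time: 13.7
tcp_pos: [0.5479, 0.2525, 0.1007]
tool_rot: [0.985, 0.175, 0.0, 0.0]
contact_force: [0.1, -0.0, -1.1]
grip_width: 0.0599
grasp_force: 0.0
```

>>> step_arm --series '[[[0, 0, 0, 0.392, -0.935, 0, 60], [0, 0, 0, 0.392, -0.935, 0, 60], [0, 0, 0, 0, 0, 0, 60], [0, 0, 0, 0, 0, 0, 60]]]'

```text
time: 14.2
tcp_pos: [0.55, 0.3004, 0.1007]
tool_rot: [0.984, 0.175, 0.0, 0.001]
contact_force: [-0.4, -0.3, 0.2]
grip_width: 0.0596
grasp_force: 0.0
```

```bash
python3 - <<'E'
from h import *
a=np.deg2rad(20.4); plan(569-20*np.cos(a),309-20*np.sin(a),5,-69.6)
p,d=camera("top"); C=cloud("top",d)*1000;J=tojig(C[...,:2]);z=C[...,2]
m=(abs(z-30)<3)&(J[...,0]<7)&(J[...,0]>-60)&(J[...,1]<-10)&(J[...,1]>-66); print(np.percentile(J[m],[2,50,98],axis=0))
cv2.imwrite("pics/t2.png",cv2.resize(p[200:340,170:370,::-1],None,fx=4,fy=4))
E
```

```text
t14.20 tcp [550.  300.4 100.7] th-69.8 jig [-88.7 325.4] turn z -0.02 shift [ 0.03 -0.06  3.83] tilt [ 0.    -0.002 -1.   ] F [-0.4 -0.3  0.2] w59.6 g0 j7 -1.37
[[-37.41839086 -55.55662238]
 [-16.40246905 -33.57283137]
 [  6.34441858 -12.91965208]]
```

View pics/t2.png

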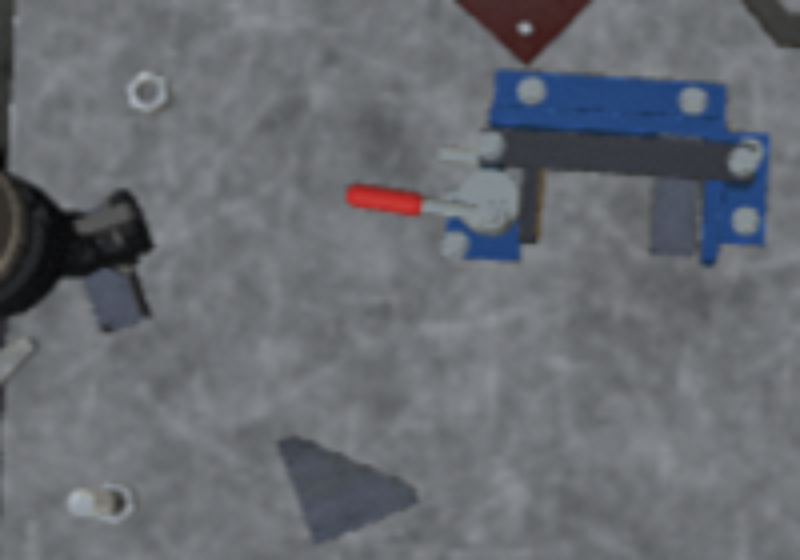

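Tube 1 is home under the bridge beside the fence, at crop (675,215), front end at jig x of about -37.4. Now I grip tube 2.

>>> step_arm --series '[[[0, 0, -0.02, 0, -0.05, 0.9, 60], [0, 0, 0, 0, 0, 0.9, 60], [0, 0, 0, 0, 0, 0.9, 60], [0, 0, 0, 0, 0, 0.8, 60], [0, 0, 0, 0, 0, 0.33, 60], [0, 0, 0, 0, 0, 0, 20], [0, 0, 0, 0, 0, 0, 20], [0, 0, 0, 0, 0, 0, 20], [0, 0, 0, 0, 0, 0, 20], [0, 0, 0, 0, 0, 0, 20]]]'

```text
time: 15.5
tcp_pos: [0.5501, 0.3034, 0.0061]
tool_rot: [0.984, 0.178, 0.001, -0.0]
contact_force: [-0.7, -0.1, 4.3]
grip_width: 0.0286
grasp_force: 60.7
```

>>> step_arm --series '[[[0, 0, 0, 0, 0, -1, 20], [0, 0, 0, 0, 0, -1, 20], [0, 0, 0.84, 0, 0, -1, 20], [0, 0, 0.84, 0, 0, -0.6, 20], [0, 0, 0.84, 0, 0, 0, 20], [0, 0, 0, 0, 0, 0, 20], [0, 0, 0, 0, 0, 0, 20]]]'

```text
time: 16.38
tcp_pos: [0.5485, 0.3033, 0.0943]
tool_rot: [0.999, -0.039, -0.001, 0.0]
contact_force: [-0.6, 0.6, -1.0]
grip_width: 0.0288
grasp_force: 60.1
```

```bash
python3 - <<'E'
from h import *
plan(*jig(-115,4),100,-94.8)
E
```

```text
t16.38 tcp [548.5 303.3  94.3] th-94.5 jig [-90.4 328.2] turn z 0.03 shift [-0.98 12.97 -0.23] tilt [-0.001 -0.    -1.   ] F [-0.6  0.6 -1. ] w28.8 g60 j7 -1.75
```

>>> step_arm --series '[[[0, 0, 0.03, -0.2, 0.926, 0, 20], [0, 0, 0, -0.2, 0.926, 0, 20], [0, 0, 0, -0.2, 0.926, 0, 20], [0, 0, 0, -0.2, 0.926, 0, 20], [0, 0, 0, -0.18, 0.926, 0, 20], [0, 0, 0, 0, 0.926, 0, 20], [0, 0, 0, 0, 0.926, 0, 20], [0, 0, 0, 0, 0.926, 0, 20], [0, 0, 0, 0, 0.926, 0, 20], [0, 0, 0, 0, 0.926, 0, 20], [0, 0, 0, 0, 0.926, 0, 20], [0, 0, 0, 0, 0.926, 0, 20]]]'

```text
time: 17.88
tcp_pos: [0.5009, 0.0274, 0.0951]
tool_rot: [0.999, -0.043, 0.0, 0.0]
contact_force: [-0.0, -0.4, -0.8]
grip_width: 0.0289
grasp_force: 60.1
```

>>> step_arm --series '[[[0, 0, 0, 0, 0.926, 0.8, 20], [0, 0, 0, 0, 0.926, 0.8, 20], [0, 0, 0, 0, 0, 0.8, 20], [0, 0, 0, 0, 0, 0.6, 20], [0, 0, 0, 0, 0, 0, 20], [0, 0, 0, 0, 0, 0, 20]]]'

```text
time: 18.62
tcp_pos: [0.4976, -0.0174, 0.0206]
tool_rot: [0.999, -0.043, 0.001, 0.0]
contact_force: [0.4, 0.2, -0.9]
grip_width: 0.0291
grasp_force: 60.2
```

```bash
python3 - <<'E'
from h import *
plan(*jig(-115,4),6.5,-94.8)
E
```

```text
t18.62 tcp [497.6 -17.4  20.6] th-94.9 jig [-114.2    4.3] turn z -0.01 shift [-0.03  0.01  0.56] tilt [ 0.001 -0.    -1.   ] F [ 0.4  0.2 -0.9] w29.1 g60 j7 -1.13
```

>>> step_arm --series '[[[0, 0, 0, 0, 0, 0.4, 20], [0, 0, 0, 0, 0, 0.16, 20], [0, 0, 0, 0.4, 0, 0, 20], [0, 0, 0, 0.4, 0, 0, 20], [0, 0, 0, 0.4, 0, 0, 20], [0, 0, 0, 0.4, 0, 0, 20], [0, 0, 0, 0.4, 0, 0, 20], [0, 0, 0, 0.08, 0, 0, 20], [0, 0, 0, 0, 0, 0, 20]]]'

```text
time: 19.75
tcp_pos: [0.5496, -0.0221, 0.0061]
tool_rot: [0.999, -0.043, 0.001, 0.0]
contact_force: [1.4, 0.2, -0.6]
grip_width: 0.0286
grasp_force: 60.4
```

>>> step_arm --series '[[[0, 0, 0, 0, 0, 0, 42], [0, 0, 0, 0, 0, 0, 42], [0, 0, 0, -0.6, 0, 0, 42], [0, 0, 0, -0.8, 0, 0, 42], [0, 0, 0, -0.8, 0, 0, 42], [0, 0, 0, 0, 0, 0, 0], [0, 0, 0, 0, 0, 0, 0], [0, 0, 0, 0, 0, 0, 0], [0, 0, 0, 0, 0, 0, 0], [0, 0, 0, 0.5, 0, 0, 0], [0, 0, 0, 0.5, 0, 0, 0], [0, 0, 0, 0.4, 0, 0, 0]]]'

```text
time: 21.25
tcp_pos: [0.5298, -0.0205, 0.006]
tool_rot: [0.999, -0.043, -0.0, 0.0]
contact_force: [-2.7, -0.3, 1.6]
grip_width: -0.0005
grasp_force: 0.6
```

>>> step_arm --series '[[[0, 0, 0, 0.3, 0, 0, 0], [0, 0, 0, 0.3, 0, 0, 0], [0, 0, 0, 0.3, 0, 0, 0], [0, 0, 0, 0.2, 0, 0, 0], [0, 0, 0, 0, 0, 0, 0]]]'

```text
time: 21.88
tcp_pos: [0.5569, -0.0228, 0.0061]
tool_rot: [0.999, -0.043, 0.0, 0.0]
contact_force: [-0.3, 0.3, -0.1]
grip_width: -0.0003
grasp_force: 0.0
```

```bash
python3 - <<'E'
from h import *
plan(*jig(-48.2,4),6,-94.8)
E
```

```text
t21.88 tcp [556.9 -22.8   6.1] th-94.9 jig [-54.8   4. ] turn z -0.01 shift [ 0.26 -0.    0.  ] tilt [ 0.001 -0.    -1.   ] F [-0.3  0.3 -0.1] w-0.3 g0 j7 -1.12
```

>>> step_arm --series '[[[0, 0, 0, 0.12, 0, 0, 0], [0, 0, 0, 0.1, 0, 0, 0], [0, 0, 0, 0.06, 0, 0, 0], [0, 0, 0, 0.06, 0, 0, 0], [0, 0, 0, 0.06, 0, 0, 0], [0, 0, 0, 0.04, 0, 0, 0], [0, 0, 0, 0, 0, 0, 0]]]'

```text
time: 22.75
tcp_pos: [0.5634, -0.0233, 0.0057]
tool_rot: [0.999, -0.043, -0.004, -0.001]
contact_force: [-9.1, 0.2, 7.0]
grip_width: -0.0001
grasp_force: 4.3
```

>>> step_arm --series '[[[0, 0, 0, -0.8, 0, 0, 0], [0, 0, 0, -0.4, 0, -0.8, 0], [0, 0, 0, 0, 0, -1, 20], [0, 0, -0.92, 0, 0, -1, 60], [0, 0, -0.92, 0, 0, -1, 60], [0, 0, -0.92, 0, 0, 0, 60], [0, 0, -0.92, 0, 0, 0, 60], [0, 0, -0.92, 0, 0, 0, 60], [0, 0, -0.92, 0, 0, 0, 60], [0, 0, -0.92, 0, 0, 0, 60], [0, 0, 0, 0, 0, 0, 60]]]'

```text
time: 24.12
tcp_pos: [0.5379, -0.0212, 0.1014]
tool_rot: [0.869, 0.495, 0.001, 0.0]
contact_force: [0.2, 0.2, -0.3]
grip_width: 0.0597
grasp_force: 0.0
```

```bash
python3 - <<'E'
from h import *
a=np.deg2rad(59.6); plan(445-20*np.cos(a),-329-20*np.sin(a),100,-30.4)
E
```

```text
t24.12 tcp [537.9 -21.2 101.4] th-30.7 jig [-73.8   4. ] turn z -0.03 shift [-13.3    3.03   0.05] tilt [ 0.002  0.    -1.   ] F [ 0.2  0.2 -0.3] w59.7 g0 j7 -0.24
```

>>> step_arm --series '[[[0, 0, -0.03, -0.95, 0.216, 0, 60], [0, 0, 0, -0.95, 0.216, 0, 60], [0, 0, 0, -0.95, 0.216, 0, 60], [0, 0, 0, -0.95, 0.216, 0, 60], [0, 0, 0, -0.95, 0.216, 0, 60], [0, 0, 0, -0.95, 0.216, 0, 60], [0, 0, 0, -0.95, 0.216, 0, 60], [0, 0, 0, -0.95, 0.216, 0, 60], [0, 0, 0, -0.95, 0.216, 0, 60], [0, 0, 0, -0.95, 0.216, 0, 60], [0, 0, 0, -0.95, 0.216, 0, 60], [0, 0, 0, -0.95, 0.216, 0, 60]]]'

```text
time: 25.62
tcp_pos: [0.4497, -0.3009, 0.1012]
tool_rot: [0.868, 0.497, 0.0, 0.001]
contact_force: [-0.6, 0.1, 0.2]
grip_width: 0.0598
grasp_force: 0.0
```

>>> step_arm --series '[[[0, 0, 0, -0.95, 0.216, 0, 60], [0, 0, 0, -0.95, 0.216, 0, 60], [0, 0, 0, 0, 0, 0, 60], [0, 0, 0, 0, 0, 0, 60]]]'

```text
time: 26.12
tcp_pos: [0.4356, -0.3451, 0.1009]
tool_rot: [0.867, 0.498, 0.0, -0.0]
contact_force: [-0.3, 0.5, 0.7]
grip_width: 0.0602
grasp_force: 0.0
```

```bash
python3 - <<'E'
from h import *
a=np.deg2rad(59.6); plan(445-20*np.cos(a),-329-20*np.sin(a),5,-30.4)
p,d=camera("top"); C=cloud("top",d)*1000;J=tojig(C[...,:2]);z=C[...,2]
for a,b in((-43,-14),(-8,14)):
    m=(abs(z-30)<3)&(J[...,0]<7)&(J[...,0]>-60)&(J[...,1]>a)&(J[...,1]<b); print(np.percentile(J[m],[2,50,98],axis=0).round(1).tolist())
m=(abs(z-30)<3)&(J[...,0]<0)&(J[...,0]>-35)&(J[...,1]<35)&(J[...,1]>-40); print(np.percentile(J[m],[2,98],axis=0).round(1).tolist())
E
```

```text
t26.12 tcp [ 435.6 -345.1  100.9] th-30.3 jig [-148.6 -327.4] turn z 0.01 shift [-0.05 -0.    3.83] tilt [ 0.     0.001 -1.   ] F [-0.3  0.5  0.7] w60.2 g0 j7 0.43
[[-35.6, -41.3], [-17.8, -28.8], [5.4, -14.8]]
[[-36.0, -6.9], [-15.2, 2.9], [5.5, 13.4]]
[[-34.5, -38.8], [-0.6, 20.6]]
```

>>> step_arm --series '[[[0, 0, 0, -0.05, 0, 0.9, 60], [0, 0, 0, 0, 0, 0.9, 60], [0, 0, 0, 0, 0, 0.9, 60], [0, 0, 0, 0, 0, 0.8, 60], [0, 0, 0, 0, 0, 0.33, 60], [0, 0, 0, 0, 0, 0, 20], [0, 0, 0, 0, 0, 0, 20], [0, 0, 0, 0, 0, 0, 20], [0, 0, 0, 0, 0, 0, 20], [0, 0, 0, 0, 0, 0, 20]]]'

```text
time: 27.42
tcp_pos: [0.4351, -0.3479, 0.0062]
tool_rot: [0.867, 0.498, 0.001, 0.001]
contact_force: [0.1, -0.2, 5.2]
grip_width: 0.0288
grasp_force: 61.6
```

>>> step_arm --series '[[[0, 0, 0, 0, 0, -1, 20], [0, 0, 0, 0, 0, -1, 20], [0, 0, 0.92, 0, 0, -1, 20], [0, 0, 0.92, 0, 0, -0.6, 20], [0, 0, 0.92, 0, 0, 0, 20], [0, 0, 0.92, 0, 0, 0, 20], [0, 0, 0.92, 0, 0, 0, 20], [0, 0, 0.92, 0, 0, 0, 20], [0, 0, 0.93, 0, 0, 0, 20], [0, 0, 0, 0, 0, 0, 20], [0, 0, 0, 0, 0, 0, 20]]]'

```text
time: 28.8
tcp_pos: [0.4341, -0.3471, 0.0949]
tool_rot: [0.999, -0.04, -0.0, -0.0]
contact_force: [-1.2, -0.5, -1.9]
grip_width: 0.029
grasp_force: 60.9
```

```bash
python3 - <<'E'
from h import *
plan(*jig(-115,37.5),95,-94.8)
E
```

```text
t28.80 tcp [ 434.1 -347.1   94.9] th-94.6 jig [-150.  -329.5] turn z 0.02 shift [  1.4  -14.68  -0.  ] tilt [-0.001  0.001 -1.   ] F [-1.2 -0.5 -1.9] w29.0 g61 j7 -0.53
```

>>> step_arm --series '[[[0, 0, 0.02, 0.0875, -0.9175, 0, 20], [0, 0, 0, 0.0875, -0.9175, 0, 20], [0, 0, 0, 0.0875, -0.9175, 0, 20], [0, 0, 0, 0.0875, -0.9175, 0, 20], [0, 0, 0, 0.0875, -0.9175, 0, 20], [0, 0, 0, 0.0875, -0.9175, 0, 20], [0, 0, 0, 0.0875, -0.9175, 0, 20], [0, 0, 0, 0.0875, -0.9175, 0, 20], [0, 0, 0, 0.0875, -0.9175, 0, 20], [0, 0, 0, 0.0875, -0.9175, 0, 20], [0, 0, 0, 0.0875, -0.9175, 0, 20], [0, 0, 0, 0.0875, -0.9175, 0, 20]]]'

```text
time: 30.3
tcp_pos: [0.4842, -0.0746, 0.0954]
tool_rot: [0.999, -0.042, 0.0, -0.0]
contact_force: [-0.3, 0.1, -1.4]
grip_width: 0.0285
grasp_force: 60.8
```

>>> step_arm --series '[[[0, 0, 0, 0.0875, -0.9175, 0, 20], [0, 0, 0, 0.0875, -0.9175, 0, 20], [0, 0, 0, 0.0875, -0.9175, 0.8, 20], [0, 0, 0, 0.0875, -0.9175, 0.8, 20], [0, 0, 0, 0, 0, 0.8, 20], [0, 0, 0, 0, 0, 0.6, 20], [0, 0, 0, 0, 0, 0, 20], [0, 0, 0, 0, 0, 0, 20]]]'

```text
time: 31.3
tcp_pos: [0.5012, 0.0139, 0.0207]
tool_rot: [0.999, -0.044, 0.001, 0.0]
contact_force: [-0.3, 0.3, -1.0]
grip_width: 0.0289
grasp_force: 60.8
```

```bash
python3 - <<'E'
from h import *
plan(*jig(-62,37.5),6.5,-94.8)
E
```

```text
t31.30 tcp [501.2  13.9  20.7] th-95.1 jig [-113.3   35.8] turn z -0.03 shift [ 2.05 -0.07  0.57] tilt [ 0.001 -0.001 -1.   ] F [-0.3  0.3 -1. ] w28.9 g61 j7 -1.14
```

>>> step_arm --series '[[[0, 0, -0.03, 0, -0.07, 0.4, 20], [0, 0, 0, 0, 0, 0.17, 20], [0, 0, 0, 0.4, 0, 0, 20], [0, 0, 0, 0.4, 0, 0, 20], [0, 0, 0, 0.4, 0, 0, 20], [0, 0, 0, 0.4, 0, 0, 20], [0, 0, 0, 0.4, 0, 0, 20], [0, 0, 0, 0.05, 0, 0, 20], [0, 0, 0, 0, 0, 0, 20]]]'

```text
time: 32.42
tcp_pos: [0.5533, 0.0126, 0.0062]
tool_rot: [0.999, -0.041, 0.001, 0.0]
contact_force: [1.6, -0.3, 1.9]
grip_width: 0.0287
grasp_force: 61.2
```

>>> step_arm --series '[[[0, 0, 0, 0, 0, 0, 42], [0, 0, 0, 0, 0, 0, 42], [0, 0, 0, -0.6, 0, 0, 42], [0, 0, 0, -0.8, 0, 0, 42], [0, 0, 0, -0.8, 0, 0, 42], [0, 0, 0, 0, 0, 0, 0], [0, 0, 0, 0, 0, 0, 0], [0, 0, 0, 0, 0, 0, 0], [0, 0, 0, 0, 0, 0, 0], [0, 0, 0, 0.5, 0, 0, 0], [0, 0, 0, 0.5, 0, 0, 0], [0, 0, 0, 0.4, 0, 0, 0]]]'

```text
time: 33.92
tcp_pos: [0.5331, 0.0143, 0.006]
tool_rot: [0.999, -0.04, -0.0, 0.0]
contact_force: [-1.3, 0.6, 0.3]
grip_width: -0.0001
grasp_force: 0.6
```

>>> step_arm --series '[[[0, 0, 0, 0.3, 0, 0, 0], [0, 0, 0, 0.3, 0, 0, 0], [0, 0, 0, 0.3, 0, 0, 0], [0, 0, 0, 0.2, 0, 0, 0], [0, 0, 0, 0, 0, 0, 0]]]'

```text
time: 34.55
tcp_pos: [0.5602, 0.0121, 0.0061]
tool_rot: [0.999, -0.04, 0.0, 0.0]
contact_force: [-0.8, 0.8, 0.4]
grip_width: 0.0
grasp_force: 0.0
```

```bash
python3 - <<'E'
from h import *
plan(*jig(-48.2,37.5),6,-94.8)
E
```

```text
t34.55 tcp [560.2  12.1   6.1] th-94.6 jig [-54.4  39. ] turn z 0.02 shift [0.25 0.06 0.  ] tilt [ 0.001 -0.    -1.   ] F [-0.8  0.8  0.4] w0.0 g0 j7 -1.13
```

>>> step_arm --series '[[[0, 0, 0, 0.12, 0, 0, 0], [0, 0, 0, 0.1, 0, 0, 0], [0, 0, 0, 0.06, 0, 0, 0], [0, 0, 0, 0.06, 0, 0, 0], [0, 0, 0, 0.06, 0, 0, 0], [0, 0, 0, 0.03, 0, 0, 0], [0, 0, 0, 0, 0, 0, 0]]]'

```text
time: 35.42
tcp_pos: [0.5663, 0.0117, 0.0057]
tool_rot: [0.999, -0.041, -0.004, -0.001]
contact_force: [-8.5, 0.7, 7.4]
grip_width: 0.0
grasp_force: 4.5
```

>>> step_arm --series '[[[0, 0, 0, -0.8, 0, 0, 0], [0, 0, 0, -0.8, 0, 0, 0], [0, 0, 0, -0.4, 0, -0.8, 0], [0, 0, 0, -0.8, 0, -0.8, 0], [0, 0, 0, -0.8, 0, -1, 0], [0, 0, 0, -0.8, -0.9, -1, 0], [0, 0, 0, -0.8, -0.9, 0, 0], [0, 0, 0, 0, -0.9, 0, 0], [0, 0, 0, 0, -0.9, 0, 0], [0, 0, 0, 0, -0.9, 0, 0], [0, 0, 0, 0, 0, 0, 0]]]'

```text
time: 36.8
tcp_pos: [0.4504, 0.1358, 0.0961]
tool_rot: [0.999, -0.039, 0.001, -0.0]
contact_force: [0.3, 0.2, 0.9]
grip_width: -0.0002
grasp_force: 0.0
```

```bash
python3 - <<'E'
from h import *
plan(*jig(-60,180),46,-94.8)
p,d=camera("top"); C=cloud("top",d)*1000;J=tojig(C[...,:2]);z=C[...,2]
for a,b in((-43,-14),(-8,14),(26,50)):
    m=(abs(z-30)<3)&(J[...,0]<7)&(J[...,0]>-60)&(J[...,1]>a)&(J[...,1]<b); print(np.percentile(J[m],[2,50,98],axis=0).round(1).tolist())
im=p.astype(int); red=(im[...,0]>150)&(im[...,1]<60)&(im[...,2]<60); W=C[red];W=W[(W[:,2]>35)&(W[:,2]<75)&(abs(W[:,0]-600)<120)]; print(len(W),tojig(W[:,:2]).mean(0))
if len(W)>9: print(cv2.minAreaRect(tojig(W[:,:2]).astype(np.float32)))
cv2.imwrite("pics/t3.png",cv2.resize(p[200:340,200:400,::-1],None,fx=4,fy=4))
E
```

```text
t36.80 tcp [450.4 135.8  96.1] th-94.4 jig [-174.1  153.1] turn z 0.04 shift [ 4.56 -1.08  2.01] tilt [ 0.001  0.    -1.   ] F [0.3 0.2 0.9] w-0.2 g0 j7 -1.48
[[-35.4, -41.2], [-15.3, -28.2], [5.5, -14.7]]
[[-35.9, -7.2], [-15.4, 4.0], [5.6, 13.5]]
[[-36.1, 27.5], [-13.5, 38.1], [5.7, 49.3]]
68 [-21.35211412 155.49133232]
((-21.054851531982422, 154.96209716796875), (44.135704040527344, 10.2464599609375), 87.63455200195312)
```

View pics/t3.png

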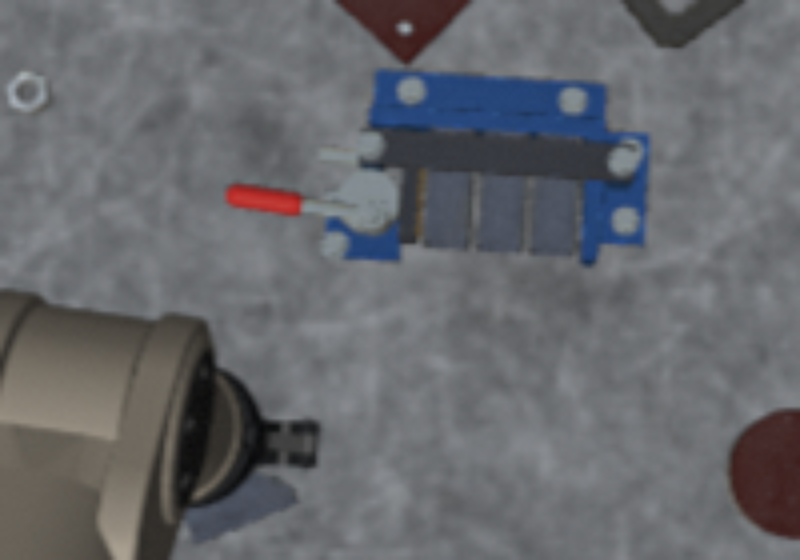

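All three tubes are side by side under the bridge with their front ends level, at crop (445–555,250), and the lever is still open with its grip at (262,200). Next I work out the lever sweep.

```bash
python3 - <<'E'
from h import *
plan(*jig(-70,165),38,-94.8)
P=[np.array([-70,165.])]
for b in [0,10,20,30,40,50,60,66,72,78,82,86,90,94]:
    B=np.deg2rad(b); c,s=np.cos(B),np.sin(B); P.append(np.array([-26+78*s-c*(7.5+11*c+14.5*s),87.5+78*c+s*(7.5+11*abs(c)+14.5*s)])); d=(P[-1]-P[-2])/25
    print(b,P[-1].round(1),"row",np.round([d[0],-d[1]],2))
E
```

```text
t36.85 tcp [450.2 134.1  96.2] th-94.6 jig [-174.1  151.3] turn z 0.02 shift [ 4.17 -0.55  2.33] tilt [ 0.001 -0.001 -1.   ] F [-0.8 -1.1  1.1] w0.4 g0 j7 -1.48
0 [-44.5 165.5] row [ 1.02 -0.02]
10 [-33.  167.9] row [ 0.46 -0.1 ]
20 [-20.7 168.6] row [ 0.49 -0.03]
30 [ -8.  167.2] row [0.51 0.06]
40 [  4.8 163.5] row [0.51 0.15]
50 [ 17.2 157.3] row [0.5  0.25]
60 [ 28.8 148.6] row [0.46 0.35]
66 [ 35.  142.3] row [0.25 0.25]
72 [ 40.6 135.1] row [0.22 0.29]
78 [ 45.3 127.2] row [0.19 0.32]
82 [ 48.  121.5] row [0.11 0.23]
86 [ 50.2 115.6] row [0.09 0.24]
90 [ 52.  109.5] row [0.07 0.24]
94 [ 53.3 104.7] row [0.05 0.19]
```

>>> step_arm --series '[[[0, 0, 0.02, 0.9, -0.2, 0, 0], [0, 0, 0, 0.9, -0.2, 0, 0], [0, 0, 0, 0.9, -0.15, 0.4, 0], [0, 0, 0, 0.9, 0, 0.6, 0], [0, 0, 0, 0.57, 0, 0.7, 0], [0, 0, 0, 0, 0, 0.63, 0], [0, 0, 0, 0, 0, 0, 0], [0, 0, 0, 0, 0, 0, 0]]]'

```text
time: 37.85
tcp_pos: [0.5545, 0.1388, 0.0383]
tool_rot: [0.999, -0.042, 0.0, -0.0]
contact_force: [0.2, -0.3, 0.3]
grip_width: -0.0001
grasp_force: 0.0
```

>>> step_arm --series '[[[0, 0, 0, 0.5, -0.02, 0, 0], [0, 0, 0, 0.52, 0, 0, 0], [0, 0, 0, 0.46, -0.1, 0, 0], [0, 0, 0, 0.49, -0.03, 0, 0], [0, 0, 0, 0.51, 0.06, 0, 0], [0, 0, 0, 0.51, 0.15, 0, 0], [0, 0, 0, 0.5, 0.25, 0, 0], [0, 0, 0, 0.46, 0.35, 0, 0], [0, 0, 0, 0.25, 0.25, 0, 0], [0, 0, 0, 0, 0, 0, 0]]]'

```text
time: 39.1
tcp_pos: [0.659, 0.106, 0.0382]
tool_rot: [0.999, -0.043, 0.001, 0.0]
contact_force: [0.1, 1.3, 0.2]
grip_width: 0.0
grasp_force: 0.0
```

```bash
python3 - <<'E'
from h import *
plan(*jig(35,142.3),38,-94.8)
E
```

```text
t39.10 tcp [659.  106.   38.2] th-94.9 jig [ 36.2 140.8] turn z -0.01 shift [-0.05 -0.06  0.01] tilt [ 0.003 -0.001 -1.   ] F [0.1 1.3 0.2] w0.0 g0 j7 -1.36
```

>>> step_arm --series '[[[0, 0, 0, 0.18, 0.26, 0, 0], [0, 0, 0, 0.18, 0.3, 0, 0], [0, 0, 0, 0.11, 0.23, 0, 0], [0, 0, 0, 0, 0, 0, 0]]]'

```text
time: 39.6
tcp_pos: [0.6679, 0.086, 0.0379]
tool_rot: [0.999, -0.043, 0.0, 0.0]
contact_force: [-0.6, 1.4, -0.1]
grip_width: 0.0
grasp_force: 0.6
```

>>> step_arm --series '[[[0, 0, 0, 0.09, 0.24, 0, 0], [0, 0, 0, 0, 0, 0, 0]]]'

```text
time: 39.85
tcp_pos: [0.6684, 0.0845, 0.0378]
tool_rot: [0.999, -0.041, -0.001, -0.003]
contact_force: [-4.8, 5.6, 3.1]
grip_width: -0.0
grasp_force: 3.2
```

```bash
python3 - <<'E'
from h import *
plan(*jig(52,109.5),38,-94.8)
E
```

```text
t39.85 tcp [668.4  84.5  37.8] th-94.7 jig [ 47.4 120.2] turn z 0.01 shift [ 0.18  0.43 -0.01] tilt [-0.002  0.006 -1.   ] F [-4.8  5.6  3.1] w-0.0 g3 j7 -1.33
```

>>> step_arm --series '[[[0, 0, 0, 0, 0.2, 0, 0], [0, 0, 0, 0, 0.1, 0, 0], [0, 0, 0, 0, 0, 0, 0]]]'

```text
time: 40.22
tcp_pos: [0.6683, 0.0834, 0.038]
tool_rot: [0.999, -0.039, -0.001, -0.007]
contact_force: [-3.9, 12.5, 4.2]
grip_width: 0.0
grasp_force: 6.4
```

```bash
python3 - <<'E'
from h import *
plan(*jig(52,109.5),38,-94.8)
p,d=camera("top"); C=cloud("top",d)*1000
im=p.astype(int); red=(im[...,0]>150)&(im[...,1]<60)&(im[...,2]<60); W=C[red];W=W[(W[:,2]>35)&(W[:,2]<75)&(abs(W[:,0]-640)<120)&(abs(W[:,1]-80)<120)]; print(len(W),tojig(W[:,:2]).mean(0))
cv2.imwrite("pics/t4.png",cv2.resize(p[170:290,220:380,::-1],None,fx=4,fy=4))
E
```

```text
t40.23 tcp [668.3  83.4  38. ] th-94.4 jig [ 47.5 119.1] turn z 0.04 shift [ 0.18  0.38 -0.  ] tilt [-0.001  0.014 -1.   ] F [-3.9 12.5  4.2] w0.0 g6 j7 -1.31
36 [30.90334241 97.4659312 ]
```

View pics/t4.png

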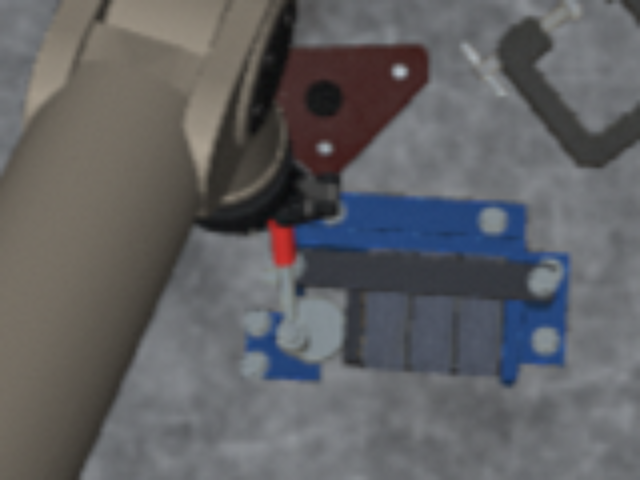

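The lever is almost pointing back and the row has closed up, with all three tubes against the fence side; the grip is at crop (283,240). The lever is stiffening, so I push further.

>>> step_arm --series '[[[0, 0, 0, 0, 0.2, 0, 0], [0, 0, 0, 0, 0.2, 0, 0], [0, 0, 0, 0, 0.1, 0, 0], [0, 0, 0, 0, 0, 0, 0]]]'

```text
time: 40.78
tcp_pos: [0.6685, 0.0812, 0.0382]
tool_rot: [0.999, -0.035, -0.0, -0.014]
contact_force: [-2.1, 22.0, 6.0]
grip_width: 0.0002
grasp_force: 11.6
```

```bash
python3 - <<'E'
from h import *
plan(*jig(52,109.5),38,-94.8)
E
```

```text
t40.77 tcp [668.5  81.2  38.2] th-94.0 jig [ 47.8 116.9] turn z 0.08 shift [0.17 0.29 0.01] tilt [ 0.     0.027 -1.   ] F [-2.1 22.   6. ] w0.2 g12 j7 -1.29
```

>>> step_arm --series '[[[0, 0, 0, 0, 0.2, 0, 0], [0, 0, 0, 0, 0.2, 0, 0], [0, 0, 0, 0, 0.1, 0, 0], [0, 0, 0, 0, 0, 0, 0]]]'

```text
time: 41.28
tcp_pos: [0.6686, 0.0791, 0.0384]
tool_rot: [0.999, -0.031, 0.0, -0.02]
contact_force: [-1.2, 33.3, 7.0]
grip_width: 0.0001
grasp_force: 16.8
```

```bash
python3 - <<'E'
from h import *
plan(*jig(52,109.5),38,-94.8)
E
```

```text
t41.27 tcp [668.6  79.1  38.4] th-93.6 jig [ 48.1 114.8] turn z 0.12 shift [0.16 0.21 0.01] tilt [ 0.001  0.041 -0.999] F [-1.2 33.3  7. ] w0.1 g17 j7 -1.27
```

>>> step_arm --series '[[[0, 0, 0, 0, -0.5, 0, 0], [0, 0, 0, 0, -0.7, 0, 0], [0, 0, 0, 0, -0.7, 0, 0], [0, 0, 0, 0, -0.7, 0, 0], [0, 0, 0, 0, -0.4, -0.8, 0], [0, 0, 0, 0, -0.9, -0.8, 0], [0, 0, 0, 0, -0.9, -0.8, 0], [0, 0, 0, -0.9, -0.9, -0.3, 0], [0, 0, 0, -0.9, -0.9, 0, 0], [0, 0, 0, -0.9, -0.9, 0, 0], [0, 0, 0, -0.9, 0, 0, 0], [0, 0, 0, 0, 0, 0, 0]]]'

```text
time: 42.78
tcp_pos: [0.5923, 0.2429, 0.1067]
tool_rot: [0.999, -0.042, 0.0, -0.0]
contact_force: [0.2, -0.4, -0.7]
grip_width: 0.0
grasp_force: 0.0
```

```bash
python3 - <<'E'
from h import *
plan(*jig(52,109.5),38,-94.8)
p,d=camera("top"); C=cloud("top",d)*1000; J=tojig(C[...,:2]);z=C[...,2]
im=p.astype(int); red=(im[...,0]>150)&(im[...,1]<60)&(im[...,2]<60); W=C[red];W=W[(W[:,2]>35)&(W[:,2]<75)&(abs(W[:,0]-640)<120)&(abs(W[:,1]-80)<120)]; print(len(W),tojig(W[:,:2]).mean(0),cv2.minAreaRect(tojig(W[:,:2]).astype(np.float32)))
for a,b in((-41,-17),(-11,13),(19,40)):
    m=(abs(z-30)<3)&(J[...,0]<7)&(J[...,0]>-60)&(J[...,1]>a)&(J[...,1]<b); print(np.percentile(J[m],[2,50,98],axis=0).round(1).tolist())
cv2.imwrite("pics/t5.png",cv2.resize(p[170:340,170:460,::-1],None,fx=2.7,fy=2.7))
E
```

```text
t42.77 tcp [592.3 242.9 106.7] th-94.8 jig [-41.7 271.7] turn z -0.00 shift [3.75 6.49 2.75] tilt [ 0.001  0.    -1.   ] F [ 0.2 -0.4 -0.7] w0.0 g0 j7 -1.61
69 [ 40.1674881 100.5888801] ((40.74375534057617, 100.80270385742188), (42.466835021972656, 10.181818962097168), 11.07770824432373)
[[-35.1, -40.5], [-16.2, -29.6], [5.3, -17.7]]
[[-36.0, -10.5], [-15.6, 1.2], [5.8, 12.4]]
[[-35.4, 19.6], [-14.1, 29.7], [5.9, 39.3]]
```

View pics/t5.png

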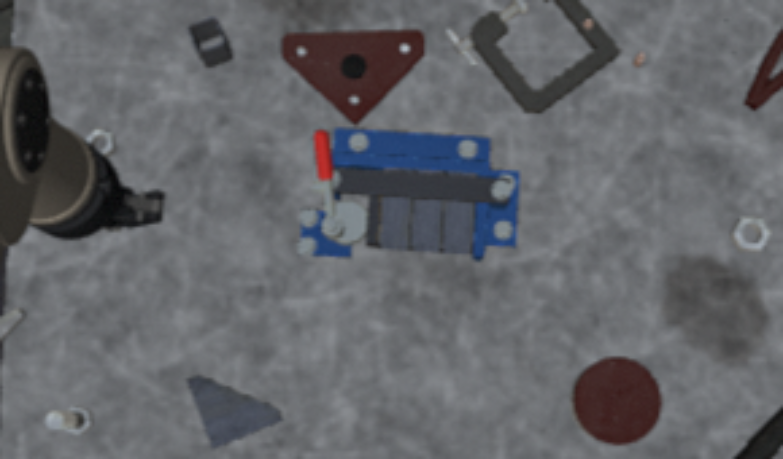

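The row is closed and nothing else has moved: magnet at (355,70), short tube (210,42), nuts, gusset, bolt and tin are all in place. The lever reads about 1.34 rad, which is barely past contact, so I'll press again farther out on the grip.

>>> step_arm --series '[[[0, 0, 0, 0.9, 0, 0, 0], [0, 0, 0, 0.9, 0.4, 0, 0], [0, 0, 0, 0.9, 0.7, 0, 0], [0, 0, 0, 0.9, 0.9, 0, 0], [0, 0, 0, 0.4, 0.9, 0.5, 0], [0, 0, 0, 0, 0.9, 0.9, 0], [0, 0, 0, 0, 0.9, 0.9, 0], [0, 0, 0, 0, 0.4, 0.45, 0], [0, 0, 0, 0, 0, 0, 0]]]'

```text
time: 43.95
tcp_pos: [0.6817, 0.1054, 0.0363]
tool_rot: [0.999, -0.044, -0.0, 0.0]
contact_force: [-0.4, 0.4, 1.5]
grip_width: -0.0
grasp_force: 0.0
```

>>> step_arm --series '[[[0, 0, 0, 0, 0.4, 0, 0], [0, 0, 0, 0, 0.4, 0, 0], [0, 0, 0, 0, 0.2, 0, 0], [0, 0, 0, 0, 0, 0, 0]]]'

```text
time: 44.45
tcp_pos: [0.6806, 0.0852, 0.0376]
tool_rot: [0.999, -0.041, 0.001, -0.002]
contact_force: [0.7, 5.1, 2.1]
grip_width: 0.0002
grasp_force: 2.3
```

```bash
cat >> h.py <<'E'
def lever():
    for n in("top","side"):
        p,d=camera(n); C=cloud(n,d)*1000; im=p.astype(int)
        red=(im[...,0]>120)&(im[...,1]<60)&(im[...,2]<60); W=C[red]; W=W[(W[:,2]>35)&(W[:,2]<75)&(abs(W[:,0]-640)<120)&(abs(W[:,1]-80)<120)]
        if len(W)>10:
            J=tojig(W[:,:2]); m=J.mean(0); r=m-[-26,87.5]; print(n,len(W),m.round(1),"z%.0f"%W[:,2].mean(),"alpha %.3f"%(np.arctan2(r[0],r[1])-.035))
E
python3 - <<'E'
from h import *
plan(*jig(58,110),38,-94.8); lever()
E
```

```text
t44.45 tcp [680.6  85.2  37.6] th-94.7 jig [ 59.5 121.9] turn z 0.01 shift [-0.06  0.48 -0.02] tilt [ 0.003  0.004 -1.   ] F [0.7 5.1 2.1] w0.2 g2 j7 -1.33
top 63 [36.9 98.8] z57 alpha 1.358
side 76 [ 33.7 102.2] z51 alpha 1.294
```

>>> step_arm --series '[[[0, 0, 0, 0, 0.25, 0, 0], [0, 0, 0, 0, 0.25, 0, 0], [0, 0, 0, 0, 0.25, 0, 0], [0, 0, 0, 0, 0.25, 0, 0], [0, 0, 0, 0, 0.2, 0, 0], [0, 0, 0, 0, 0, 0, 0]]]'

```text
time: 45.3
tcp_pos: [0.6811, 0.0791, 0.038]
tool_rot: [0.999, -0.033, 0.003, -0.018]
contact_force: [5.6, 29.4, 4.5]
grip_width: 0.0004
grasp_force: 14.8
```

```bash
python3 - <<'E'
from h import *
plan(*jig(58,110),38,-94.8); lever()
E
```

```text
t45.30 tcp [681.1  79.1  38. ] th-93.8 jig [ 60.6 115.9] turn z 0.10 shift [-0.1   0.24  0.  ] tilt [ 0.007  0.035 -0.999] F [ 5.6 29.4  4.5] w0.4 g15 j7 -1.29
top 68 [38.1 95. ] z57 alpha 1.419
side 69 [34.4 98.1] z51 alpha 1.362
```

>>> step_arm --series '[[[0, 0, 0, -0.05, 0.25, 0, 0], [0, 0, 0, -0.05, 0.25, 0, 0], [0, 0, 0, 0, 0.25, 0, 0], [0, 0, 0, 0, 0.25, 0, 0], [0, 0, 0, 0, 0.2, 0, 0], [0, 0, 0, 0, 0, 0, 0]]]'

```text
time: 46.15
tcp_pos: [0.6813, 0.0736, 0.0386]
tool_rot: [0.999, -0.024, 0.006, -0.033]
contact_force: [11.6, 52.4, 4.9]
grip_width: -0.0001
grasp_force: 27.0
```

```bash
python3 - <<'E'
from h import *
plan(*jig(58,110),38,-94.8); lever()
E
```

```text
t46.15 tcp [681.3  73.6  38.6] th-92.8 jig [ 61.2 110.4] turn z 0.20 shift [-0.13  0.01  0.02] tilt [ 0.014  0.066 -0.998] F [11.6 52.4  4.9] w-0.1 g27 j7 -1.24
top 69 [37.6 90.1] z56 alpha 1.494
side 61 [35.4 94.3] z51 alpha 1.425
```

>>> step_arm --series '[[[0, 0, 0, 0, -0.4, 0, 0], [0, 0, 0, 0, -0.5, 0, 0], [0, 0, 0, 0, -0.5, 0, 0], [0, 0, 0, 0, -0.6, 0, 0], [0, 0, 0, 0, -0.8, 0, 0], [0, 0, 0, 0, 0, 0, 0]]]'

```text
time: 47.0
tcp_pos: [0.6771, 0.0933, 0.036]
tool_rot: [0.999, -0.041, -0.001, 0.001]
contact_force: [-0.7, -0.7, -0.4]
grip_width: 0.0004
grasp_force: 0.0
```

```bash
python3 - <<'E'
from h import *
plan(*jig(58,110),38,-94.8); lever()
E
```

```text
t47.00 tcp [677.1  93.3  36. ] th-94.7 jig [ 55.4 129.6] turn z 0.01 shift [ 0.11  0.79 -0.08] tilt [-0.002 -0.001 -1.   ] F [-0.7 -0.7 -0.4] w0.4 g0 j7 -1.35
top 60 [35.1 98.6] z56 alpha 1.356
side 75 [ 34.2 102.7] z50 alpha 1.289
```

The lever springs back by the elastic part and rests at the contact angle. I'll press once more gently and release slowly, so it settles with as much preload as friction can hold.

>>> step_arm --series '[[[0, 0, 0, 0, 0.3, 0, 0], [0, 0, 0, 0, 0.2, 0, 0], [0, 0, 0, 0, 0.3, 0, 0], [0, 0, 0, 0, 0.3, 0, 0], [0, 0, 0, 0, 0, 0, 0], [0, 0, 0, 0, 0, 0, 0]]]'

```text
time: 47.85
tcp_pos: [0.6774, 0.0816, 0.0366]
tool_rot: [0.999, -0.037, 0.001, -0.012]
contact_force: [3.0, 19.3, 1.0]
grip_width: -0.0
grasp_force: 9.9
```

>>> step_arm --series '[[[0, 0, 0, 0, -0.06, 0, 0], [0, 0, 0, 0, -0.06, 0, 0], [0, 0, 0, 0, -0.06, 0, 0], [0, 0, 0, 0, -0.06, 0, 0], [0, 0, 0, 0, -0.06, 0, 0], [0, 0, 0, 0, -0.06, 0, 0], [0, 0, 0, 0, -0.06, 0, 0], [0, 0, 0, 0, -0.06, 0, 0], [0, 0, 0, 0, -0.06, 0, 0]]]'

```text
time: 48.98
tcp_pos: [0.6771, 0.0844, 0.0364]
tool_rot: [0.999, -0.041, 0.0, -0.005]
contact_force: [1.2, 8.0, -0.4]
grip_width: 0.0001
grasp_force: 4.1
```

>>> step_arm --series '[[[0, 0, 0, 0, -0.05, 0, 0], [0, 0, 0, 0, -0.05, 0, 0], [0, 0, 0, 0, -0.05, 0, 0], [0, 0, 0, 0, -0.05, 0, 0], [0, 0, 0, 0, -0.05, 0, 0], [0, 0, 0, 0, -0.05, 0, 0], [0, 0, 0, 0, -0.05, 0, 0], [0, 0, 0, 0, -0.05, 0, 0]]]'

```text
time: 49.98
tcp_pos: [0.6771, 0.0864, 0.0365]
tool_rot: [0.999, -0.043, -0.0, 0.001]
contact_force: [0.1, 0.9, -0.1]
grip_width: 0.0
grasp_force: 0.2
```

```bash
python3 - <<'E'
from h import *
plan(*jig(58,110),38,-94.8); lever()
E
```

```text
t49.98 tcp [677.1  86.4  36.5] th-94.9 jig [ 55.9 122.8] turn z -0.01 shift [ 0.08  0.51 -0.06] tilt [-0.001 -0.003 -1.   ] F [ 0.1  0.9 -0.1] w0.0 g0 j7 -1.34
top 59 [35.2 99. ] z56 alpha 1.350
side 70 [ 32.3 102.3] z50 alpha 1.287
```

>>> step_arm --series '[[[0, 0, 0, 0, -0.6, 0, 0], [0, 0, 0, 0, -0.8, 0, 0], [0, 0, 0, 0, -0.8, -0.8, 0], [0, 0, 0, 0, -0.9, -0.8, 0], [0, 0, 0, 0, -0.9, -0.8, 0], [0, 0, 0, -0.9, -0.9, -0.3, 0], [0, 0, 0, -0.9, -0.9, 0, 0], [0, 0, 0, -0.9, -0.5, 0, 0], [0, 0, 0, -0.9, 0, 0, 0], [0, 0, 0, 0, 0, 0, 0], [0, 0, 0, 0, 0, 0, 0]]]'

```text
time: 51.45
tcp_pos: [0.6017, 0.2537, 0.1043]
tool_rot: [0.999, -0.042, 0.001, 0.0]
contact_force: [-0.0, -1.3, -1.2]
grip_width: -0.0002
grasp_force: 0.0
```

```bash
python3 - <<'E'
from h import *
plan(*jig(58,110),38,-94.8); lever()
p,d=camera("top"); C=cloud("top",d)*1000; J=tojig(C[...,:2]);z=C[...,2]
for a,b in((-41,-17),(-11,13),(19,40)):
    m=(abs(z-30)<3)&(J[...,0]<7)&(J[...,0]>-60)&(J[...,1]>a)&(J[...,1]<b); print(np.percentile(J[m],[2,50,98],axis=0).round(1).tolist())
m=(abs(z-30)<2.5)&(J[...,0]<-8)&(J[...,0]>-30)&(J[...,1]<75)&(J[...,1]>-60); v=np.sort(J[m][:,1]); print("gaps",[(round(v[i],1),round(v[i+1],1)) for i in range(len(v)-1) if v[i+1]-v[i]>1.5])
E
```

```text
t51.45 tcp [601.7 253.7 104.3] th-94.8 jig [-33.2 283.2] turn z 0.00 shift [3.65 6.93 2.65] tilt [ 0.001 -0.    -1.   ] F [-0.  -1.3 -1.2] w-0.2 g0 j7 -1.62
top 81 [40.8 99.9] z57 alpha 1.352
side 85 [ 37.  102.7] z50 alpha 1.299
[[-35.2, -40.5], [-15.4, -28.6], [5.0, -17.7]]
[[-36.0, -10.6], [-13.7, 1.5], [6.0, 12.5]]
[[-35.2, 19.3], [-14.8, 29.5], [6.1, 39.6]]
gaps [(np.float64(-55.2), np.float64(-53.4)), (np.float64(-39.9), np.float64(-38.1)), (np.float64(-37.3), np.float64(-35.7)), (np.float64(-14.5), np.float64(-12.8)), (np.float64(-11.6), np.float64(-10.1)), (np.float64(-6.5), np.float64(-4.7)), (np.float64(-4.0), np.float64(-2.5)), (np.float64(0.9), np.float64(2.7)), (np.float64(3.5), np.float64(5.0)), (np.float64(13.9), np.float64(15.4)), (np.float64(39.6), np.float64(41.2)), (np.float64(57.1), np.float64(59.6)), (np.float64(59.9), np.float64(61.7)), (np.float64(70.5), np.float64(72.3))]
```

The lever is holding at about 1.33–1.35 rad. The row is closed against the fence and its front ends are level, so I'm handing it in.

```bash
python3 -c "
from station import ctrl
print(ctrl.close_job())"
```

```text
the job is handed in; nothing more can be done
None
```

I handed in the job at about 51 s: all three tubes are home in the jig with their front ends level, and nothing else looks moved, but the clamp may be only lightly tight: I pushed the lever to about 1.46 rad (54 N at the fingers), and on release it sprang back to about 1.33 rad, where the jaw just meets the row.

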